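# Load and lock the jeweller's tumbler

### The arm

A 6-joint arm with a two-finger parallel gripper is mounted at the origin on the work surface. World frame = base frame: x ahead of the robot, y to its left, z up, the work surface at z = 0. Lengths are in mm, angles in degrees, forces in N, time in s.
With the tool pointing down it reaches from about 300 to 850 mm from the base axis. Payload 4.2 kg.
Tool frame: the origin (TCP) lies midway between the tips of the shut fingers; the grasp point (between the pads) lies 19 mm behind it; z points along the fingers, y is the line along which they close (so a half turn about z gives the same grasp; the last joint's range is limited). The gripper opens to 91 mm and grips with 3 to 60 N. Pads are 32 mm wide; open, the fingers measure 118 mm over their backs; the gripper's body (76 mm by 178 mm) begins 60 mm behind the grasp point.
Start: joints at [64.859, 18.312, 89.639, -0, 72.044, -1.146], TCP at [233.836, 525.323, 213.976] pointing down, gripper open.
Joint ranges: [-177.97, 177.97], [-48.28, 115.42], [12.27, 149.76], [-77.06, 257.06], [2.81, 150.46], [-146.56, 146.56]. Speed limits (degrees/s): [147.25, 147.25, 180, 180, 180, 180].

### API

Orientations are given as [roll, pitch, yaw] about the fixed x, y, z axes, in that order (R = Rz(yaw) Ry(pitch) Rx(roll)).
In Python, from workcell import env gives the robot as it stands.
- The arm moves only by the tool send_rows, never from a script. Its argument "steps" is a list that holds one entry, the list of rows, each a list of 5 numbers: the shift along the tool's x, y, z scaled (see below), then the turn about the tool's z scaled (see below), then the opening, from 0 (shut) to 1 (fully open). In form: [[[dx, dy, dz, yaw, fingers], ...]]. A call has 1 to 5 rows; each row shifts and turns the commanded pose from where the row before left it, along the tool's axes as they then stand; what a row does not reach is not made up. The controller multiplies each number of a shift by 0.04 m and each number of a turn by 0.12 rad. A row lasts 1/12 s, in which the tool goes at most 41.7 mm and 7.16 degrees, less where a joint would pass 70% of its speed; a pose out of reach is approached as far as the arm can. A call with a number of a shift or a turn outside -1 to 1 is refused whole. A call with a gripper value outside its range is refused whole. The fingers move at their own pace and stop on an object; "squeeze" is the grip in N (left out, the last holds). Time passes only in rows, so rows that do not move let the fingers close. It gives the time, the measured TCP pose, the force, the opening and the grip force at its end, in the units of the state.
- env.state(): the state, without advancing time (a new reading comes with each control period).
- env.grab_frame(name): name is "side" or "top" or "wrist"; returns a dict with "pixels" (420x560x3 uint8, red, green, blue), "depth" (420x560 float32, mm along the optical axis (not along the pixel's ray), 0 where there is no reading), "intrinsics" (3x3 intrinsics, pixels), "cam_to_world" (4x4, takes a point from camera to world coordinates). Camera axes: x right, y down, z forward; pixel columns grow to the right and rows downward; lengths in mm; the calibration is good to about 2 mm. A picture is of the moment at which its call begins.
- env.job_done(): hands the job in; it is judged then, once.
The state is a dict: "time_s": time; "qpos": joint angles; "qvel": joint speeds; "effort": joint torques, N m; "ee_pos": TCP position; "ee_rot": TCP orientation; "force": force on the tool from outside, world axes, zero at the start; "torque": the same for the moment, N m; "gripper_width": finger opening in mm; "gripper_force": force on a finger pad.
Only numpy, scipy, OpenCV 4.12 (cv2) and the standard library are available. Lean on these libraries where they do the work, as an engineer would, in place of code of your own. Each camera call takes 0.05 s, during which the arm holds its last target. There are 200 camera calls.

### The job

Get the brass seal head ready for polishing: take it off the little spinning soldering turntable and put it inside the tilted barrel of the tumbler, swing the barrel's lid fully shut, and only then turn the lock collar until its fin stands at the lock mark. Leave the ring blank on the turntable and do not disturb the cup, the screwdriver or the jar.

Things in the scene. Friction and masses are not known exactly. Their poses are not given: they have to be found in the camera images.
- tumbler: the tumbler's base, a fixed grey box 220 x 160 x 40 mm (with a 50 x 120 mm motor housing, 100 mm high, at its far end). Origin on the bench beneath the machine, z up, x to the far (hinge) side; the barrel leans towards -x, the robot's side
- barrel: fixed black open barrel, axis leaning 25 degrees from vertical towards the tumbler's -x. Origin: centre of its outer bottom. z runs along the axis out of the mouth, x points to the upper, far side where the lid's hinge is, y is level. Outer radius 50, inner radius 43, inner floor at z = 8, rim at z = 80 mm. Stands at (30, 0, 75) mm in the tumbler's frame
- mouth (a point): centre of the barrel's mouth, in the plane of the rim (barrel z = 80 mm). The collar is a ring 116 mm across around it, barrel z = 62 to 76 mm; its two hook-like claws, 90 degrees either side of the fin, reach barrel z = 92 mm, radius 47 to 59 mm
- lock_mark (a point): the lock mark: outer end of a steel pointer bar 7 mm wide that sticks out radially from the barrel's low, robot side (barrel -x side), just below the collar. At barrel (-90, 0, 58) mm; tool room above it is free
- collar (a joint): angle of the captive aluminium lock collar about the barrel's z axis, rad: 0 = fin exactly at the lock mark, claws over the lid's ears (locked). Starts open at -1.15 to -0.75; locking turns it counter-clockwise, seen looking into the mouth. Range -1.25 to 0.25, no stop at the mark. Friction 0.15 N m; it stays where it is left
- collar_fin (a point): middle of the top end of the collar's upright fin, the part to grip or push: 12 mm thick (along the turning direction), 16 mm wide radially (radius 59 to 75 mm), standing parallel to the barrel axis from barrel z = 70 to 108 mm. At collar angle q this point is at barrel (-67 cos q, -67 sin q, 108) mm
- lid (a joint): opening angle of the steel lid, rad: 0 = shut on the rim, it starts open at 1.75 to 2.0 (limit 2.1). Stiff hinge, 0.12 N m: stays where left, about 2 N at the edge moves it
- lid_hinge (a point): the lid's hinge line: at barrel (62, 0, 84) mm, running along barrel y. The lid is a disc of radius 46 mm, 6 mm thick, its centre 62 mm from the hinge line, its outer face 2 mm outside the hinge plane; a 20 mm wide, 11 mm high black knob stands at its centre; two small ears at its sides reach 53 mm from the centre line
- lid_edge (a point): point of the lid's outer face at its free edge, 108 mm from the hinge
- turntable: steel soldering turntable, fixed foot; origin on the bench below its axis. Its disc (radius 80 mm, top 60 mm above the bench) spins freely about the upright axis at the slightest touch
- seal_head: loose brass wax-seal head, 85 g, standing on the turntable disc: round flange of radius 14 mm, 6 mm high at the bottom, then a cone to z = 10 mm and a plain round stem of radius 8 mm to z = 36 mm. Origin: centre of its underside, z up the stem
- ring_blank: loose brass ring blank lying flat on the turntable, 26 mm across, 18 mm bore, 7 mm high; stays on the turntable. Origin: centre of its underside
- cup: steel cup standing on the bench, 68 mm across, 85 mm high, origin centre of its underside; bystander
- screwdriver: small screwdriver 120 mm long lying on the bench between the two machines, handle to its -x; bystander
- jar: glass jar 52 mm across, 60 mm high, origin centre of its underside; bystander
There are look-alikes about, which are no part of the job. Of the things that look like the seal_head, the smaller one is meant. Of the things that look like the turntable, the smaller one is meant.

How it is judged:
By the outcome, as a careful person would: the job done as asked, in the order asked, and still so for the second after the job is handed in, with the robot touching nothing.
It also fails if it takes over 64 s, if anything falls off the work surface, if the arm or the gripper's body presses on something with over 40 N, if the wrist force passes 120 N, or if a joint passes its speed limit or range.

## Working session

There is one attempt and no reset: what is moved stays moved. The work goes in short steps, Python scripts to look and compute and a tool call to move; the robot and the scene stay as the last step left them, time stands still between calls to the robot, and variables do not carry over. Pictures are saved under pics/ and viewed, at most 10 in all, crops included, and the job is handed in when it is done.

Besides the shell and the picture viewer there is one more tool, called by a JSON object that holds its "api" and its "payload", one argument or row to a line. send_rows: Moves the arm, as the interface text tells. Shifts and turns lie within -1 to 1; 1 stands for 0.04 m of shift or 0.12 rad of turn. Its arguments: {"type":"object","properties":{"steps":{"type":"array"},"squeeze":{"type":"number"}},"required":["steps"]}

```bash
ls; mkdir -p pics; python3 - <<'E'
from workcell import env
import cv2,numpy as np
print(env.state())
for n in("side","top"):
    f=env.grab_frame(n); np.savez(f'{n}0.npz',**f); cv2.imwrite(f'pics/{n}0.png',f["pixels"][:,:,::-1]); print(n,f["intrinsics"],f["cam_to_world"].round(3))
E
```

```text
pics
{'time_s': 0.0, 'qpos': array([ 6.48592154e+01,  1.83517558e+01,  8.97075914e+01, -1.63453087e-03,
        7.20446211e+01, -1.14728205e+00]), 'qvel': array([-0.00509347,  0.08896603, -0.0196702 , -0.04880348, -0.00393369,
        0.08545616]), 'effort': array([-1.77232710e-04, -4.12455153e+01, -2.31971937e+01,  7.28561310e-02,
        4.57430386e-02, -1.28374877e-04]), 'ee_pos': array([233.61271189, 524.83433854, 213.11111506]), 'ee_rot': array([-1.79896021e+02, -5.28009745e-04,  1.56007002e+02]), 'force': array([ 0.41750086,  0.15469527, -0.51203958]), 'torque': array([ 0.0252563 , -0.05422279,  0.0078377 ]), 'gripper_force': 0.0, 'gripper_width': 91.19805817362383}
side [[466.62951058   0.         280.37702078]
 [  0.         466.62951058 207.79361616]
 [  0.           0.           1.        ]] [[ 9.98000e-01 -3.60000e-02  5.60000e-02  5.01823e+02]
 [-6.60000e-02 -5.82000e-01  8.10000e-01 -8.29659e+02]
 [ 4.00000e-03 -8.12000e-01 -5.83000e-01  7.58978e+02]
 [ 0.00000e+00  0.00000e+00  0.00000e+00  1.00000e+00]]
top [[427.94697974   0.         284.41058837]
 [  0.         427.94697974 209.69537642]
 [  0.           0.           1.        ]] [[ 2.30000e-02 -9.81000e-01  1.92000e-01  3.33880e+02]
 [-1.00000e+00 -2.00000e-02  1.90000e-02  9.24100e+00]
 [-1.50000e-02 -1.93000e-01 -9.81000e-01  1.24948e+03]
 [ 0.00000e+00  0.00000e+00  0.00000e+00  1.00000e+00]]
```

View pics/side0.png

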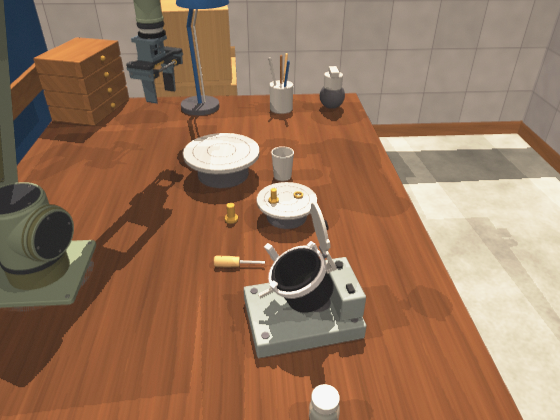

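View pics/top0.png

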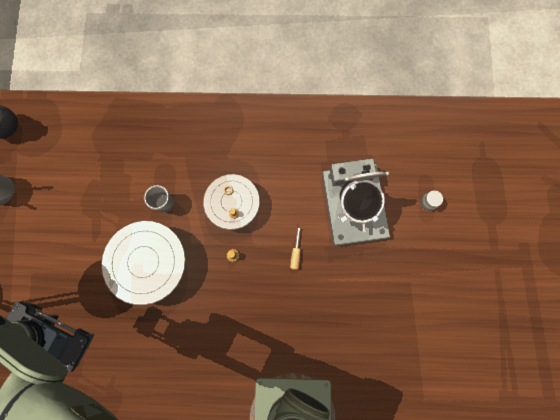

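Top view: the small turntable is at (231,202), with the seal candidate on it at (234,212) and the ring at (229,190). The look-alikes are a seal on the bench at (233,255) and a big turntable at (144,262). The tumbler is at (358,203), screwdriver (296,250), jar (432,200), cup (156,198). Next I'll measure these and crop the seal heads.

```bash
cat > h.py <<'E'
import numpy as np,cv2
from workcell import env
def load(n): return dict(np.load(n))
def cloud(f):
    d=f["depth"];v,u=np.indices(d.shape);K=f["intrinsics"]
    p=np.stack([(u-K[0,2])/K[0,0]*d,(v-K[1,2])/K[1,1]*d,d],-1)
    T=f["cam_to_world"];w=p@T[:3,:3].T+T[:3,3]; w[d==0]=np.nan
    return w
def ray(f,u,v,z):
    K=f["intrinsics"];T=f["cam_to_world"]
    r=T[:3,:3]@np.array([(u-K[0,2])/K[0,0],(v-K[1,2])/K[1,1],1]);o=T[:3,3]
    return o+r*(z-o[2])/r[2]
def snap(n,name):
    f=env.grab_frame(n);np.savez(name+'.npz',**f);cv2.imwrite(f'pics/{name}.png',f["pixels"][:,:,::-1]);return f
E
python3 - <<'E'
from h import *
for n in("top","side"):
    f=load(n+'0.npz');w=cloud(f);hsv=cv2.cvtColor(f["pixels"],cv2.COLOR_RGB2HSV)
    print(n)
    br=((hsv[...,0]>15)&(hsv[...,0]<28)&(hsv[...,1]>130)&(hsv[...,2]>110)).astype(np.uint8)
    k,l,s,c=cv2.connectedComponentsWithStats(br)
    for i in range(1,k):
        if s[i,4]>12:
            q=w[l==i]; print('brass',c[i].round(1),s[i],np.nanmedian(q,0).round(1),np.nanmin(q,0).round(1),np.nanmax(q,0).round(1))
    wh=((hsv[...,1]<60)&(hsv[...,2]>150)&(w[...,2]>30)&(w[...,0]>250)&(w[...,0]<800)).astype(np.uint8)
    k,l,s,c=cv2.connectedComponentsWithStats(wh)
    for i in range(1,k):
        if s[i,4]>60:
            q=w[l==i];cn=cv2.findContours((l==i).astype(np.uint8),0,1)[0][0];e=cv2.fitEllipse(cn);z=np.nanmedian(q[:,2])
            print('white',c[i].round(1),s[i],'z',z.round(1),'ell',np.round(e[0],1),np.round(e[1],1),ray(f,*e[0],z).round(1))
    # tumbler base top
    m=(abs(w[...,2]-40)<5)&(w[...,1]<0)&(w[...,1]>-400)&(w[...,0]>350)
    m=cv2.morphologyEx(m.astype(np.uint8),cv2.MORPH_OPEN,np.ones((3,3)))
    q=w[m>0][:,:2].astype(np.float32);print('base',len(q),cv2.minAreaRect(q))
t=load('top0.npz')["pixels"][170:280,180:300,::-1];s=load('side0.npz')["pixels"][170:240,210:330,::-1]
cv2.imwrite('pics/crop.png',np.vstack([cv2.resize(t,None,fx=3,fy=3,interpolation=2),cv2.resize(s,None,fx=3,fy=3,interpolation=2)]))
E
```

```text
top
brass [233.2 212.9] [230 209   8   9  52] [550.5 173.2  80.4] [541.4 165.1  62.8] [562.6 184.9 100.4]
brass [232.2 254.9] [227 249  12  13 113] [439.3 179.2  11.9] [422.9 164.4   0.7] [458.2 198.1  50.8]
white [353.4 169.2] [332 159  51  22 577] z 101.1 ell [354.8 169.2] [17.5 56.9] [ 677.7 -161.6  101.1]
white [349.1 215. ] [ 323  171   67   73 1666] z 41.0 ell [354.6 207.9] [59.2 72.7] [ 580.3 -169.    41. ]
white [231.2 201.3] [ 204  174   56   55 2222] z 59.9 ell [231.2 201.4] [53.4 55.1] [588.3 184.5  59.9]
white [156.8 195.9] [145 185  23  24  83] z 83.6 ell [156.  196.8] [22. 23.] [592.1 392.9  83.6]
white [434.3 198.3] [427 191  16  16 208] z 60.1 ell [434.3 198.3] [14.9 15.9] [ 608.5 -391.6   60.1]
white [143.3 262. ] [ 102  221   83   83 5326] z 84.8 ell [143.5 261.9] [79.6 83.3] [409.7 412.   84.8]
base 1575 ((593.8602905273438, -172.13467407226562), (217.9945068359375, 159.6038818359375), 9.153151512145996)
side
brass [223.3  39.2] [214   9  20  59 379] [ 383.7 1453.9  105. ] [ 341.9 1431.7  -87.8] [ 412.5 1973.9  251.2]
brass [183.4  17.8] [180  10   8  15  38] [ 209
[... 2881 characters left out ...]
76   38 2236] z 85.9 ell [221.  151.6] [36.5 75.4] [408.8 401.   85.9]
white [281.5 155.7] [272 147  22  25 214] z 74.3 ell [281.5 157.1] [19.4 24.4] [587.3 377.6  74.3]
white [289.6 202.2] [ 257  182   73   62 1632] z 60.8 ell [293.2 208.3] [44.  80.4] [600.8 135.6  60.8]
white [274.7 297.5] [ 244  241   84  105 1846] z 41.7 ell [284.1 287.7] [ 53.8 107.7] [ 558.8 -124.8   41.7]
white [345.9 280.5] [329 257  37  44 773] z 100.4 ell [346.1 281. ] [24.1 48.5] [ 678.4 -172.   100.4]
white [324.7 397.7] [311 384  28  30 614] z 60.2 ell [324.6 397.8] [26.8 27.8] [ 605.6 -396.2   60.2]
base 3705 ((591.7176513671875, -174.3874969482422), (218.21102905273438, 162.09234619140625), 9.339061737060547)
```

View pics/crop.png

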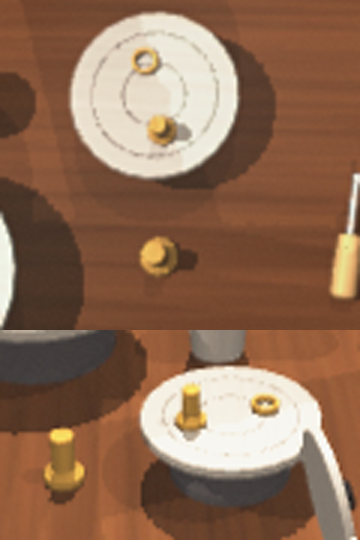

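The crop shows the stem-and-flange seal on the small turntable with its top at about z 98, which fits 60+36. The bench one is 50 mm tall and larger, so it's the look-alike, and I choose the one on the turntable. Next are the lid and collar angles, the mouth check and the seal centre.

```bash
cat >> h.py <<'E'
c,s=np.cos(np.radians(9.2)),np.sin(np.radians(9.2));RT=np.array([[c,-s,0],[s,c,0],[0,0,1.]]);OT=np.array([592.5,-173.2,0])
a=np.radians(25);RB=np.array([[np.cos(a),0,-np.sin(a)],[0,1,0],[np.sin(a),0,np.cos(a)]]);OB=np.array([30,0,75.])
def w2t(p): return (p-OT)@RT
def t2w(p): return np.asarray(p)@RT.T+OT
def w2b(p): return (w2t(p)-OB)@RB
def b2w(p): return t2w(np.asarray(p)@RB.T+OB)
E
cat > meas.py <<'E'
from h import *
def tumb(f):
    b=w2b(cloud(f).reshape(-1,3));b=b[~np.isnan(b[:,0])];r=np.hypot(b[:,0],b[:,1])
    m=(r>56)&(r<78)&(b[:,2]>80)&(b[:,2]<112)&(b[:,0]<25)
    q=b[m];ang=np.degrees(np.arctan2(-q[:,1],-q[:,0]))
    print('fin pts',m.sum(),'ang',np.percentile(ang,[5,25,50,75,95]).round(1) if m.any() else '', 'med',np.median(q,0).round(1) if m.any() else '')
    m=(abs(b[:,1])<50)&(b[:,2]>95)&(b[:,0]>0)&(r<160)&(b[:,2]<210);q=b[m];e=np.degrees(np.arctan2(q[:,2]-84,62-q[:,0]))
    d=np.hypot(q[:,2]-84,62-q[:,0]);k=d>40
    if k.sum()>5:print('lid pts',k.sum(),'ang',np.percentile(e[k],[5,25,50,75,95]).round(1),'maxd',d[k].max().round(1),'y',np.percentile(q[k,1],[1,50,99]).round(1))
    m=(r>40)&(r<60)&(b[:,2]>70)&(b[:,2]<84)
    if m.sum()>10:
        q=b[m];A=np.c_[2*q[:,:2],np.ones(len(q))];x=np.linalg.lstsq(A,(q[:,:2]**2).sum(1),rcond=None)[0];print('rim',m.sum(),x[:2].round(1),np.sqrt(x[2]+x[:2]@x[:2]).round(1),np.median(q[:,2]).round(1))
E
python3 - <<'E'
from meas import *
for n in("top","side"):
    f=load(n+'0.npz');print(n);tumb(f)
    w=cloud(f);m=(abs(w[...,0]-551)<25)&(abs(w[...,1]-174)<25)&(w[...,2]>64)
    for lo,hi in((62,68),(72,93),(92,103)):
        q=w[m&(w[...,2]>lo)&(w[...,2]<hi)]; print(lo,len(q),q.min(0).round(1),q.max(0).round(1),np.median(q,0).round(1))
    v,u=np.nonzero(m&(w[...,2]>93));print('top px',u.mean(),v.mean(),ray(f,u.mean(),v.mean(),96))
for p in ([0,0,80],[-90,0,58],[62,0,84],[-67,0,108]):print(p,b2w(p).round(1))
E
```

```text
top
fin pts 186 ang [-68.6 -54.9 -16.7  21.3  56.7] med [-49.4  17.5  84.1]
lid pts 216 ang [ 87.   94.3  97.5  99.5 104. ] maxd 114.9 y [-49.    3.5  48.5]
rim 311 [-5.2  1.2] 50.8 80.5
62 25 [531.1 151.1  64.5] [574.3 188.4  67.9] [551.  168.1  65.5]
72 13 [546.2 167.4  72.1] [558.1 181.3  92.1] [549.1 170.   83.2]
92 26 [547.  167.5  92.1] [562.  181.6 100.4] [553.7 175.4  95.1]
top px 232.12 210.76 [554.17039152 175.27423747  96.        ]
side
fin pts 429 ang [-56.6 -47.2   4.6  34.1  69.7] med [-48.9  -4.7  84.9]
lid pts 464 ang [82.8 89.7 94.2 96.7 99.6] maxd 113.2 y [-47.7 -10.5  42.2]
rim 601 [-5.7 -3.2] 50.3 80.4
62 20 [540.4 160.3  64. ] [564.4 183.   68. ] [549.3 165.9  66.3]
72 42 [545.8 164.8  72. ] [559.1 175.4  92.9] [553.4 169.1  82.3]
92 23 [546.  163.   92.3] [558.9 179.6  99.9] [553.4 170.8  96.8]
top px 273.3 189.4 [552.108929   173.04960677  96.        ]
[0, 0, 80] [ 588.7 -173.8  147.5]
[-90, 0, 58] [ 517.4 -185.4   89.5]
[62, 0, 84] [ 642.5 -165.1  177.3]
[-67, 0, 108] [ 517.1 -185.4  144.6]
```

```bash
python3 - <<'E'
from meas import *
t=load('top0.npz')["pixels"][150:255,310:410,::-1];s=load('side0.npz')["pixels"][190:320,230:370,::-1]
A=cv2.resize(t,None,fx=4,fy=4,interpolation=2);B=cv2.resize(s,None,fx=2.85,fy=2.85,interpolation=2)
B=cv2.resize(s,(390,362),interpolation=2);A=cv2.resize(t,(400,420),interpolation=2)
o=np.zeros((420,790,3),np.uint8);o[:,:400]=A;o[:362,400:]=B;cv2.imwrite('pics/c2.png',o)
for n in("top","side"):
    f=load(n+'0.npz');b=w2b(cloud(f)).reshape(-1,3);b=b[(b[:,2]>88)&(b[:,2]<125)&(np.hypot(b[:,0],b[:,1])<95)&(b[:,0]<45)]
    for p in b[np.argsort(b[:,1])][::max(1,len(b)//45)]:print(n,p.round().astype(int),end=' ')
    print()
E
```

```text
top [ -5 -47  89] top [-10 -44  89] top [  9 -40  88] top [-34 -37  89] top [-61 -30  98] top [-46 -28  88] top [-51 -27 100] top [-57 -27  99] top [-53 -26  94] top [-63 -25  95] top [-56 -24 101] top [-54 -22  99] top [-59 -22  98] top [-56 -21 100] top [-54 -20  98] top [-62 -19  96] top [-56 -17  97] top [36  0 88] top [37  7 89] top [34 17 93] top [32 20 96] top [43 21 95] top [36 23 99] top [-47  23  89] top [43 23 93] top [36 25 97] top [31 25 97] top [43 26 91] top [39 28 99] top [34 28 98] top [29 29 99] top [34 31 99] top [32 31 99] top [37 32 96] top [20 35 88] top [-6 46 88] top [-8 46 90] top [-5 48 88] top [-40  53 110] top [-44  54 114] top [-37  55 109] top [-39  56 113] top [-42  56 113] top [-47  57 112] top [-35  58  97] top [-35  59 116] top [-47  59 112] top [-36  60  91] top [-37  61  97] top [-45  61 109] top [-38  62 101] top [-38  62  90] top [-37  64 114] top [-38  64 101] top [-46  64 113] top [-48  65 114] top [-39  66  96] top [-46  67 112] top [-40  67 103] top [-41  68 109] 
side [-11 -50  89] side [-22 -44  88] side [-39 -39  88] side [-59 -34 101] side [-61 -33  91] side [-59 -32  92] side [-61 -31  95] side [-55 -28  97] side [-53 -27  98] side [-58 -26 100] side [ 27 -26  88] side [-54 -24  98] side [-60 -23  98] side [-58 -21 101] side [-60 -18  99] side [31 -3 88] side [-58  11  89] side [28 17 88] side [33 19 98] side [37 20 97] side [40 21 97] side [29 22 98] side [28 23 98] side [30 25 97] side [ 27  27 101] side [27 27 88] side [30 29 99] side [ 8 37 89] side [-45  49 102] side [-41  50  96] side [-40  51 106] side [-47  51  92] side [-45  52 115] side [-41  52  99] side [-38  53 106] side [-39  53 103] side [-48  53 113] side [-43  53  99] side [-39  54  93] side [-39  54  89] side [-38  54 114] side [-49  55 105] side [-40  55 105] side [-42  56 114] side [-50  58 106] side [-50  59 115] side [-39  60 115] side [-49  61 115] side [-53  62 113] side [-49  65 114]
```

View pics/c2.png

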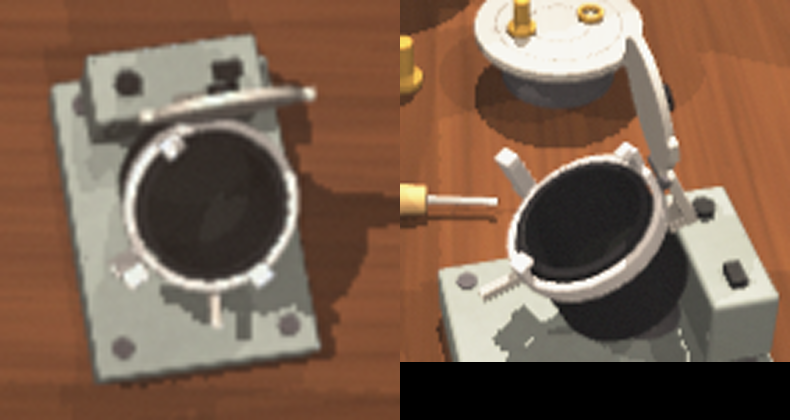

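The claw and fin tops show that the tumbler's origin isn't at the box centre. The barrel lies about 11.6 mm nearer the robot than I assumed. I'll update and recheck.

```bash
sed -i 's/OT=np.array(\[592.5,-173.2,0\])/OT=np.array([581.0,-175.1,0.5])/' h.py
python3 - <<'E'
from meas import *
for n in("top","side"):
    f=load(n+'0.npz');print(n);tumb(f)
    b=w2b(cloud(f)).reshape(-1,3);r=np.hypot(b[:,0],b[:,1])
    for nm,m in(('fintop',(b[:,2]>103)&(b[:,2]<113)&(r<85)&(b[:,1]>30)&(b[:,0]<0)),('clawL',(b[:,2]>88)&(b[:,2]<97)&(r<65)&(b[:,1]<0)&(b[:,0]<-20)),('clawR',(b[:,2]>88)&(b[:,2]<97)&(r<65)&(b[:,1]>0)&(b[:,0]>20)),('pointer',(abs(b[:,2]-60)<6)&(r>65)&(r<100)&(abs(b[:,1])<15)&(b[:,0]<0))):
        q=b[m];print(nm,len(q),np.median(q,0).round(1),q.min(0).round(),q.max(0).round())
for p in ([0,0,80],[-90,0,58],[62,0,84],[-67,0,108]):print(p,b2w(p).round(1))
E
```

```text
top
fin pts 52 ang [-67.3 -66.5 -63.9 -59.9  26.6] med [-29.9  60.1 103.6]
lid pts 211 ang [100.9 102.9 104.3 106.1 113.4] maxd 112.1 y [-49.    3.5  48.6]
rim 621 [0.3 1.5] 50.5 77.3
fintop 29 [-30.5  60.9 107. ] [-38.  53. 103.] [-24.  69. 111.]
clawL 22 [-46.9 -23.2  92. ] [-55. -30.  88.] [-41. -17.  95.]
clawR 26 [46.6 25.5 92.4] [39. 13. 88.] [60. 32. 96.]
pointer 23 [-78.8   1.2  57.3] [-91.  -3.  54.] [-66.   5.  63.]
side
fin pts 150 ang [-64.1 -60.7 -56.5 -54.4  33.6] med [-35.1  52.8  94.5]
lid pts 437 ang [ 97.7 100.3 101.9 103.5 106. ] maxd 110.2 y [-47.8 -10.4  42.6]
rim 1153 [-1.9 -2.7] 49.9 77.7
fintop 45 [-33.6  57.2 108.7] [-42.  49. 104.] [-26.  70. 111.]
clawL 45 [-49.7 -26.4  92.7] [-57. -36.  88.] [-42. -16.  96.]
clawR 47 [45.3 22.3 92.9] [37.  1. 89.] [59. 33. 96.]
pointer 57 [-78.8  -2.1  58.4] [-92.  -5.  54.] [-66.   5.  62.]
[0, 0, 80] [ 577.2 -175.7  148. ]
[-90, 0, 58] [ 505.9 -187.3   90. ]
[62, 0, 84] [ 631.  -167.   177.8]
[-67, 0, 108] [ 505.6 -187.3  145.1]
```

{"api": "send_rows", "payload": {
  "steps": [
    [[0,0,0,-0.966,0.5],[0,0,0,-0.966,0.5],[0,0,0,-0.966,0.5],[0,0,0,-0.966,0.5],[0,0,0,-0.966,0.5]]
  ],
  "squeeze": 15
}}

```text
time_s: 0.52
ee_pos: [233.7, 525.0, 213.5]
ee_rot: [-180.0, -0.0, -170.5]
force: [0.1, -0.2, -0.4]
gripper_width: 60.8
gripper_force: 0.0
```

{"api": "send_rows", "payload": {
  "steps": [
    [[-0.54,-0.83,0,0,0.5],[-0.54,-0.83,0,0,0.5],[-0.54,-0.83,0,0,0.5],[-0.54,-0.83,0,0,0.5],[-0.54,-0.83,0,0,0.5]]
  ]
}}

```text
time_s: 0.93
ee_pos: [367.7, 377.1, 213.6]
ee_rot: [-180.0, -0.0, -170.7]
force: [-0.6, 0.3, 0.2]
gripper_width: 45.7
gripper_force: 0.0
```

{"api": "send_rows", "payload": {
  "steps": [
    [[-0.54,-0.83,0,0,0.5],[-0.54,-0.83,0,0,0.5],[-0.54,-0.83,0,0,0.5],[-0.54,-0.83,0,0,0.5],[0,0,0,0,0.5]]
  ]
}}

```text
time_s: 1.35
ee_pos: [477.5, 256.6, 213.5]
ee_rot: [-179.8, 0.1, -171.1]
force: [0.3, 0.2, 0.4]
gripper_width: 45.5
gripper_force: 0.0
```

```bash
cat >> h.py <<'E'
def delta(p,st=None):
    st=st or env.state();y=np.radians(st["ee_rot"][2]);d=np.asarray(p,float)-st["ee_pos"]
    ex=np.array([np.cos(y),np.sin(y),0]);ey=np.array([np.sin(y),-np.cos(y),0])
    u=np.array([d@ex,d@ey,-d[2]])/40;print('units',u.round(3),'norm',np.linalg.norm(u).round(2),'at',st["ee_pos"].round(1));return u
E
python3 - <<'E'
from h import *
f=snap("wrist","w1");w=cloud(f)
m=(abs(w[...,0]-552)<30)&(abs(w[...,1]-174)<30)&(w[...,2]>64)
for lo,hi in((63,68),(75,92),(92,103)):
    q=w[m&(w[...,2]>lo)&(w[...,2]<hi)]
    if len(q):print(lo,len(q),np.percentile(q,2,0).round(1),np.percentile(q,98,0).round(1),np.median(q,0).round(1))
for n in("top","side"):
    g=env.grab_frame(n);w=cloud(g);q=w[(abs(w[...,0]-552)<20)&(abs(w[...,1]-174)<20)&(w[...,2]>90)&(w[...,2]<104)];print(n,q.mean(0))
delta([552.5,174,150])
E
```

```text
63 118 [536.1 162.4  64.3] [560.5 188.5  68. ] [541.1 177.2  67. ]
75 135 [542.  169.6  75.4] [550.9 183.1  91.6] [543.6 178.5  83.7]
92 89 [542.  169.7  92.1] [552.9 183.   97.9] [544.6 178.6  96.2]
top [553.93685052 174.7834601   95.93161688]
side [552.12244379 172.40538655  94.82838739]
units [-1.609 -2.469  1.587] norm 3.35 at [473.3 261.3 213.5]
```

View pics/w1.png

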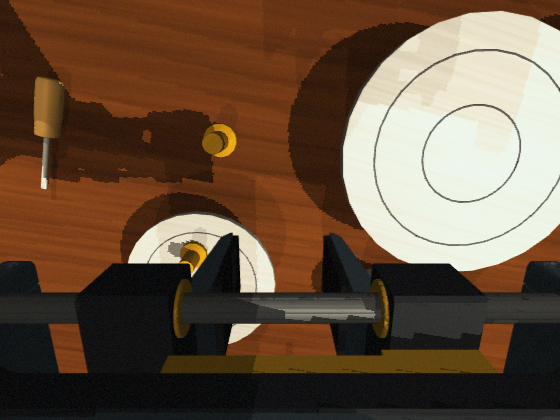

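The wrist view shows the small disc at (200,280), with the seal's stem at (192,255) still left of the left finger. Top and side agree on a seal centre of (553,174). Moving above it.

{"api": "send_rows", "payload": {
  "steps": [
    [[-0.405,-0.617,0.39,0,0.5],[-0.405,-0.617,0.39,0,0.5],[-0.405,-0.617,0.39,0,0.5],[-0.405,-0.617,0.39,0,0.5],[0,0,0,0,0.5]]
  ]
}}

```text
time_s: 1.92
ee_pos: [553.7, 172.4, 148.2]
ee_rot: [-179.9, -0.2, -170.8]
force: [0.7, 0.0, 0.9]
gripper_width: 45.6
gripper_force: 0.0
```

```bash
python3 - <<'E'
from h import *
for n in("side","top"):
    f=snap(n,"b_"+n);w=cloud(f)
    q=w[(abs(w[...,0]-552)<18)&(abs(w[...,1]-174)<18)&(w[...,2]>64)&(w[...,2]<104)];print(len(q),np.median(q,0))
f=snap("wrist","w2");w=cloud(f)
for lo,hi in((63,69),(75,92),(92,103)):
    q=w[(abs(w[...,0]-552)<22)&(abs(w[...,1]-174)<22)&(w[...,2]>lo)&(w[...,2]<hi)]
    if len(q):print(lo,len(q),np.percentile(q,2,0).round(1),np.percentile(q,98,0).round(1))
print(env.state()["ee_rot"]);delta([553,174,73])
E
```

```text
104 [551.48120289 168.97263406  76.71805445]
6 [550.80461548 177.35406869  95.09142147]
63 319 [536.5 162.1  63.7] [558.7 187.8  68.9]
75 128 [542.1 167.5  75.4] [548.5 182.   91.6]
92 395 [542.6 168.   93.2] [556.9 182.   98. ]
[ 1.79958422e+02 -5.24524692e-02 -1.70725226e+02]
units [-0.005 -0.046  1.962] norm 1.96 at [552.5 175.8 151.5]
```

View pics/w2.png

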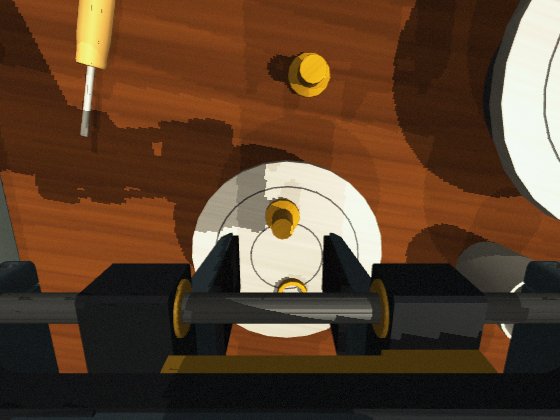

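The seal's stem is centred between the fingers at (282,228), at world (551,175). The ring at (292,285) is clear of both fingers. Descending.

{"api": "send_rows", "payload": {
  "steps": [
    [[0.04,-0.02,0.6,0,0.45],[0,0,0.6,0,0.45],[0,0,0.5,0,0.45],[0,0,0.25,0,0.45],[0,0,0,0,0.45]]
  ]
}}

```text
time_s: 2.48
ee_pos: [549.9, 174.5, 72.2]
ee_rot: [-180.0, -0.2, -170.7]
force: [0.2, 0.3, 0.4]
gripper_width: 41.0
gripper_force: 0.0
```

{"api": "send_rows", "payload": {
  "steps": [
    [[0,0,0,0,0.0],[0,0,0,0,0.0],[0,0,0,0,0.0],[0,0,0,0,0],[0,0,0,0,0]]
  ],
  "squeeze": 20
}}

```text
time_s: 2.9
ee_pos: [552.6, 173.6, 74.7]
ee_rot: [180.0, 0.1, -170.8]
force: [-0.7, 0.4, 3.1]
gripper_width: 14.7
gripper_force: 20.0
```

{"api": "send_rows", "payload": {
  "steps": [
    [[0,0,-0.4,0,0],[0,0,-0.7,0,0],[0,0,-0.8,0,0],[0,0,-0.8,0,0],[0,0,-0.8,0,0]]
  ]
}}

```text
time_s: 3.32
ee_pos: [551.6, 173.1, 215.1]
ee_rot: [180.0, -0.0, -170.8]
force: [0.5, -0.5, -1.1]
gripper_width: 15.1
gripper_force: 20.0
```

{"api": "send_rows", "payload": {
  "steps": [
    [[0.5,-0.5,0,0,0],[0.5,-0.7,0,0,0],[0.3,-0.8,0,0,0],[0,-0.8,0,0,0],[0,-0.7,0,0,0]]
  ]
}}

```text
time_s: 3.73
ee_pos: [522.2, 25.1, 214.2]
ee_rot: [-180.0, 0.0, -170.8]
force: [0.7, -0.0, 0.4]
gripper_width: 14.9
gripper_force: 20.0
```

```bash
python3 - <<'E'
from h import *
s=env.state();print(s["gripper_width"],s["ee_rot"],w2t(s["ee_pos"]));delta(t2w([-23,0,215]))
E
```

```text
14.904485655501466 [-1.79977184e+02  4.42558272e-02 -1.70786840e+02] [-26.02977622 207.06561121 213.68207504]
units [-0.075 -5.177 -0.033] norm 5.18 at [522.2  25.1 214.2]
```

{"api": "send_rows", "payload": {
  "steps": [
    [[-0.03,-0.9,0,0,0],[0,-0.9,0,0,0],[0,-0.9,0,0,0],[0,-0.9,0,0,0],[0,-0.8,0,0,0]]
  ]
}}

```text
time_s: 4.15
ee_pos: [552.2, -149.0, 213.8]
ee_rot: [-180.0, 0.0, -170.8]
force: [-0.2, 0.0, -0.8]
gripper_width: 14.8
gripper_force: 20.0
```

{"api": "send_rows", "payload": {
  "steps": [
    [[0,-0.4,0,0,0],[0,0,0,0,0],[0,0,0,0,0],[0,0,0,0,0]]
  ]
}}

```text
time_s: 4.48
ee_pos: [554.5, -161.8, 213.5]
ee_rot: [179.9, -0.0, -170.8]
force: [0.9, 0.3, -0.8]
gripper_width: 14.9
gripper_force: 20.0
```

```bash
python3 - <<'E'
from h import *
s=env.state();print(s["gripper_width"],s["ee_rot"],w2t(s["ee_pos"]));delta(t2w([-23,0,145]))
E
```

```text
14.901163204247581 [ 1.79947070e+02 -1.75238755e-02 -1.70787352e+02] [-23.99261049  17.37811821 212.99552431]
units [-0.025 -0.434  1.7  ] norm 1.75 at [ 554.5 -161.8  213.5]
```

{"api": "send_rows", "payload": {
  "steps": [
    [[-0.02,-0.43,0,0,0],[0,0,0.5,0,0],[0,0,0.6,0,0],[0,0,0.45,0,0],[0,0,0.15,0,0]]
  ]
}}

```text
time_s: 4.9
ee_pos: [556.6, -177.2, 142.9]
ee_rot: [179.8, -0.3, -170.7]
force: [-0.6, -0.2, -0.4]
gripper_width: 14.5
gripper_force: 20.0
```

```bash
python3 - <<'E'
from h import *
s=env.state();print(s["gripper_width"],w2t(s["ee_pos"]),s["force"])
a=snap("side","s3")["pixels"][150:350,190:400,::-1];b=snap("top","t3")["pixels"][130:260,280:430,::-1]
cv2.imwrite('pics/c3.png',np.hstack([cv2.resize(a,(400,400),interpolation=2),cv2.resize(b,(400,400),interpolation=2)]))
E
```

```text
14.473974240394687 [-24.43219582   1.7879177  142.36229817] [-0.58097905 -0.24716051 -0.38246421]
```

View pics/c3.png

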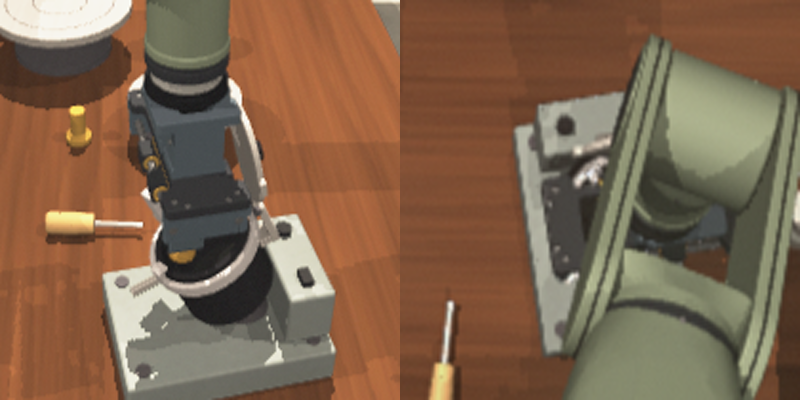

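The side crop shows the seal's flange inside the mouth outline at (182,255), with the lid clear behind the gripper. Releasing, then rising while keeping x away from the lid.

{"api": "send_rows", "payload": {
  "steps": [
    [[0,0,0,0,0.38],[0,0,0,0,0.38],[0,0,0,0,0.38],[0,0,0,0,0.38],[0,0,0,0,0.38]]
  ]
}}

```text
time_s: 5.42
ee_pos: [558.8, -179.4, 146.3]
ee_rot: [-180.0, 0.1, -170.8]
force: [-0.1, -1.2, 0.1]
gripper_width: 34.8
gripper_force: 0.0
```

{"api": "send_rows", "payload": {
  "steps": [
    [[0.1,0,-0.8,0,0.38],[0.1,0,-0.9,0,0.38],[0.1,0,-0.9,0,0.2],[0,0,-0.9,0,0],[0,0,-0.9,0,0]]
  ]
}}

```text
time_s: 5.83
ee_pos: [546.0, -181.3, 323.8]
ee_rot: [-180.0, 0.0, -170.8]
force: [1.1, -1.1, 0.7]
gripper_width: 17.5
gripper_force: 0.0
```

```bash
python3 - <<'E'
from h import *
s=env.state();print(s["gripper_width"],w2t(s["ee_pos"]),s["force"])
for n in("side","wrist","top"):
    f=snap(n,"d_"+n);b=w2b(cloud(f));hsv=cv2.cvtColor(f["pixels"],cv2.COLOR_RGB2HSV)
    m=(hsv[...,0]>12)&(hsv[...,0]<30)&(hsv[...,1]>110)&(hsv[...,2]>60)&(np.hypot(b[...,0],b[...,1])<60)&(b[...,2]>0)&(b[...,2]<150)
    v,u=np.nonzero(m);print(n,m.sum(),(u.mean(),v.mean(),np.median(b[m],0).round(1),b[m].max(0)) if m.any() else '')
E
```

```text
17.464210788108605 [-35.49646556  -0.4901566  323.30022018] [ 1.13031208 -1.13688602  0.69071356]
side 9 (np.float64(293.8888888888889), np.float64(285.1111111111111), array([-21.4,   3.2,  34.5]), array([-13.55696326,  27.91766828,  82.91629788]))
wrist 429 (np.float64(283.2540792540793), np.float64(209.15850815850817), array([-15.2,  -1.4,  28.1]), array([ 6.02049476, 11.35957641, 39.98776187]))
top 0
```

The seal is inside the barrel: the wrist view puts it at barrel z up to 40, below the rim at 80. Next I go behind the lid.

{"api": "send_rows", "payload": {
  "steps": [
    [[-0.7,0,0,0,0],[-0.9,0,0,0,0],[-0.84,0,0,0,0],[0,0,0,0,0],[0,0,0,0,0]]
  ]
}}

```text
time_s: 6.4
ee_pos: [643.4, -165.1, 318.2]
ee_rot: [179.9, -0.3, -170.7]
force: [0.1, -0.5, -1.1]
gripper_width: 0.4
gripper_force: 0.0
```

{"api": "send_rows", "payload": {
  "steps": [
    [[0,0,0.6,0,0],[0,0,0.5,0,0],[0,0,0.2,0,0],[0,0,0,0,0],[0,0,0,0,0]]
  ]
}}

```text
time_s: 6.82
ee_pos: [642.2, -165.9, 269.9]
ee_rot: [180.0, -0.0, -170.8]
force: [-0.3, -0.3, 0.1]
gripper_width: 0.6
gripper_force: 0.0
```

```bash
python3 - <<'E'
from h import *
s=env.state();print(s["gripper_width"],w2t(s["ee_pos"]),s["force"])
E
```

```text
0.6371905876361806 [ 61.88994085  -0.67929225 269.39808176] [-0.30382861 -0.33368741  0.09867808]
```

{"api": "send_rows", "payload": {
  "steps": [
    [[0.35,0,0,0,0],[0.5,0,0.12,0,0],[0.525,0,0.31,0,0],[0.425,0,0.45,0,0],[0.3,0,0.55,0,0]]
  ]
}}

```text
time_s: 7.23
ee_pos: [560.0, -180.0, 215.7]
ee_rot: [-179.8, 0.3, -170.8]
force: [-3.8, -2.1, 5.5]
gripper_width: 0.5
gripper_force: 2.8
```

```bash
python3 - <<'E'
from meas import *
s=env.state();print(w2t(s["ee_pos"]),s["force"]);tumb(env.grab_frame("side"))
E
```

```text
[-21.48610384  -1.45947473 215.1997548 ] [-3.75160306 -2.09497996  5.54705976]
fin pts 139 ang [-62.9 -60.1 -56.   22.   33.1] med [-36.1  52.6  93.7]
lid pts 625 ang [45.9 47.2 47.9 52.2 63.1] maxd 106.8 y [-47.4 -14.1  27.3]
rim 847 [-2.2 -3.2] 49.7 77.6
```

{"api": "send_rows", "payload": {
  "steps": [
    [[0.3,0,0.55,0,0],[0.15,0,0.4,0,0],[0,0,0.375,0,0],[0,0,0.25,0,0],[0,0,0.1,0,0]]
  ]
}}

```text
time_s: 7.7
ee_pos: [542.0, -182.0, 145.8]
ee_rot: [180.0, -0.0, -170.8]
force: [-8.0, 2.4, 20.2]
gripper_width: 0.9
gripper_force: 11.0
```

```bash
python3 - <<'E'
from meas import *
s=env.state();print(w2t(s["ee_pos"]),s["force"])
E
```

```text
[-39.57288432  -0.60398886 145.34840485] [-7.98338786  2.38207398 20.21831357]
```

{"api": "send_rows", "payload": {
  "steps": [
    [[0,0,0.03,0,0],[0,0,0,0,0],[0,0,0,0,0]]
  ]
}}

```text
time_s: 7.95
ee_pos: [542.0, -182.0, 146.3]
ee_rot: [-180.0, -0.0, -170.8]
force: [-5.4, 0.8, 7.8]
gripper_width: 0.5
gripper_force: 5.7
```

{"api": "send_rows", "payload": {
  "steps": [
    [[0,0,-0.8,0,0],[0,0,-0.9,0,0],[0.5,0,-0.8,0,0],[0.9,0,0,0,0],[0.5,0,0,0,0]]
  ]
}}

```text
time_s: 8.37
ee_pos: [467.4, -194.9, 247.8]
ee_rot: [-179.8, 0.3, -170.8]
force: [-0.5, -0.2, -0.6]
gripper_width: 0.4
gripper_force: 0.0
```

```bash
python3 - <<'E'
from h import *
s=env.state();print(w2t(s["ee_pos"]),s["force"])
fs=[snap(n,"e_"+n) for n in("side","top","wrist")]
for f in fs:
    b=w2b(cloud(f)).reshape(-1,3);r=np.hypot(b[:,0],b[:,1]);q=b[(r<44)&(r>15)&(b[:,2]>70)&(b[:,2]<130)]
    if len(q)>30:
        A=np.c_[q[:,:2],np.ones(len(q))];x=np.linalg.lstsq(A,q[:,2],rcond=None)[0];print(len(q),'lid plane',x,'deg',np.degrees(np.arctan(x[0])),'med z',np.median(q[:,2]))
    q=b[(b[:,2]>98)&(b[:,2]<113)&(r<80)&(r>50)&(b[:,1]>20)&(b[:,0]<0)]
    if len(q):m=np.median(q,0);print('fin',len(q),m,np.degrees(np.arctan2(-m[1],-m[0])))
cv2.imwrite('pics/c4.png',np.hstack([cv2.resize(fs[0]["pixels"][190:350,210:390,::-1],(400,355),interpolation=2),cv2.resize(fs[2]["pixels"][...,::-1],(400,355))]))
E
```

```text
[-115.34322102   -1.35763254  247.27226292] [-0.50724256 -0.18902769 -0.56224674]
1037 lid plane [-7.75341154e-03  8.92440640e-03  8.71611930e+01] deg -0.44422885630626124 med z 87.29832368390875
fin 60 [-33.4689465   55.95230417 107.59371157] -59.11343488706461
752 lid plane [2.88445415e-03 3.24692403e-03 8.59124342e+01] deg 0.16526659050455544 med z 85.93339899958264
fin 35 [-30.72253155  60.7260752  107.24881064] -63.16424238829687
34 lid plane [-2.60057397e-03 -2.43273570e-01  8.79970525e+01] deg -0.1490015770004805 med z 88.53292349811494
```

View pics/c4.png

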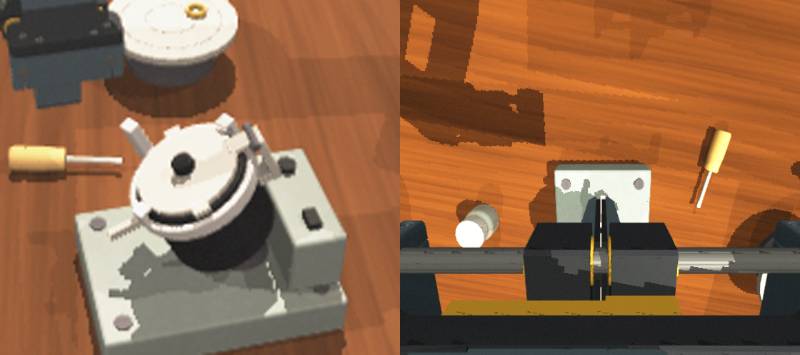

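The lid lies shut: its plane is at barrel z ≈ 86.5 (expected 86) with a tilt under 0.5°. The fin is at about -61°. I'll push it from its trailing (+y) side with the shut fingers, starting by moving there.

{"api": "send_rows", "payload": {
  "steps": [
    [[-0.46,0.62,0,0,0],[-0.46,0.62,0,0,0],[-0.46,0.62,0,0,0],[-0.46,0.58,0,0,0],[0,0,0.6,0,0]]
  ]
}}

```text
time_s: 8.93
ee_pos: [531.4, -82.1, 224.1]
ee_rot: [-179.9, 0.8, -170.5]
force: [0.8, -0.3, 0.2]
gripper_width: 0.4
gripper_force: 0.0
```

{"api": "send_rows", "payload": {
  "steps": [
    [[0,0,0.4,0,0],[0,0,0,0,0],[0,0,0,0,0]]
  ]
}}

```text
time_s: 9.18
ee_pos: [525.2, -85.5, 203.7]
ee_rot: [180.0, -0.0, -170.7]
force: [0.4, 0.8, 0.4]
gripper_width: 0.4
gripper_force: 0.0
```

```bash
python3 - <<'E'
from h import *
s=env.state();print(w2t(s["ee_pos"]),s["force"]);delta(t2w([-41,96,142]))
E
```

```text
[-40.71478141  97.35255039 203.24614275] [0.359431   0.7580122  0.36888097]
units [ 0.007 -0.034  1.531] norm 1.53 at [525.2 -85.5 203.7]
```

{"api": "send_rows", "payload": {
  "steps": [
    [[0,0,0.6,0,0],[0,0,0.6,0,0],[0,0,0.33,0,0],[0,0,0,0,0]]
  ]
}}

```text
time_s: 9.52
ee_pos: [523.8, -86.0, 141.5]
ee_rot: [179.9, -0.2, -170.8]
force: [-0.9, -0.2, 0.6]
gripper_width: 0.7
gripper_force: 0.0
```

{"api": "send_rows", "payload": {
  "steps": [
    [[0,-0.35,0,0,0],[0.16,-0.14,0.07,0,0],[0.16,-0.14,0.08,0,0],[0.12,-0.18,0.06,0,0],[0.12,-0.18,0.06,0,0]]
  ]
}}

```text
time_s: 9.93
ee_pos: [506.7, -127.9, 132.5]
ee_rot: [179.7, -0.1, -170.9]
force: [-4.1, 4.9, -1.5]
gripper_width: 0.5
gripper_force: 2.9
```

```bash
cat >> meas.py <<'E'
def fin():
    s=env.state();print('tcp',w2t(s["ee_pos"]).round(1),s["force"].round(1))
    for n in("side","top"):
        b=w2b(cloud(env.grab_frame(n))).reshape(-1,3);r=np.hypot(b[:,0],b[:,1])
        for nm,m in(('clawL',(b[:,2]>88.5)&(b[:,2]<98)&(r<64)&(r>44)&(b[:,1]<0)&(b[:,0]<40)),('clawR',(b[:,2]>88.5)&(b[:,2]<98)&(r<64)&(r>44)&(b[:,1]>0)&(b[:,0]>-8)),('fin',(b[:,2]>98)&(b[:,2]<112)&(r<80)&(r>55)&(b[:,0]<-20))):
            q=np.median(b[m],0) if m.any() else np.zeros(3);print(n,nm,m.sum(),q.round(1),np.degrees(np.arctan2(-q[1],-q[0])).round(1))
E
python3 -c "
from meas import *
fin()"
```

```text
tcp [-65.8  58.5 132. ] [-4.1  4.9 -1.5]
side clawL 62 [-32.9 -44.4  92.1] 53.4
side clawR 54 [29.6 41.4 91.7] -125.5
side fin 75 [-56.2  35.1 106.9] -32.0
top clawL 0 [0. 0. 0.] -180.0
top clawR 0 [0. 0. 0.] -180.0
top fin 0 [0. 0. 0.] -180.0
```

{"api": "send_rows", "payload": {
  "steps": [
    [[0.06,-0.22,0.04,0,0],[0.05,-0.22,0.04,0,0],[0.04,-0.22,0.03,0,0],[0,-0.15,0,0,0],[0,0,0,0,0]]
  ]
}}

```text
time_s: 10.45
ee_pos: [509.0, -163.4, 128.6]
ee_rot: [-179.9, 0.2, -170.9]
force: [0.7, -0.8, 0.2]
gripper_width: 0.8
gripper_force: 0.0
```

```bash
python3 -c "
from meas import *
fin()"
```

```text
tcp [-69.2  23.  128.1] [ 0.7 -0.8  0.2]
side clawL 63 [ -8.1 -52.4  92.3] 81.2
side clawR 27 [54.7 11.1 89.6] -168.5
side fin 63 [-69.4   0.4 105.3] -0.3
top clawL 0 [0. 0. 0.] -180.0
top clawR 30 [ 4.6 52.8 91.2] -94.9
top fin 0 [0. 0. 0.] -180.0
```

The fin is within a few degrees of the mark. Now I'll straddle it in the mark plane and close gently so the pads centre it.

{"api": "send_rows", "payload": {
  "steps": [
    [[0,0.15,0,0,0],[0,0,-0.7,0,0.0],[0,0,-0.7,0,0.4],[0,0,0,0,0.4],[0,0,0,0,0.4]]
  ]
}}

```text
time_s: 10.97
ee_pos: [508.3, -155.6, 185.6]
ee_rot: [-179.9, 0.3, -170.7]
force: [-0.3, 0.4, -0.5]
gripper_width: 17.0
gripper_force: 0.0
```

{"api": "send_rows", "payload": {
  "steps": [
    [[0.02,-0.35,0,0,0.4],[0.02,-0.37,0,0,0.4],[0,0,0,0,0.4],[0,0,0,0,0.4]]
  ]
}}

```text
time_s: 11.3
ee_pos: [509.5, -185.5, 182.6]
ee_rot: [179.9, -0.1, -170.9]
force: [-0.2, 1.0, -0.4]
gripper_width: 36.0
gripper_force: 0.0
```

```bash
python3 -c "
from meas import *
delta(t2w([-71,0,126]))
fin()
b=w2b(cloud(env.grab_frame('side'))).reshape(-1,3);r=np.hypot(b[:,0],b[:,1])
q=b[(abs(b[:,2]-58)<5)&(r>68)&(r<95)&(abs(b[:,1])<12)&(b[:,0]<0)];print('ptr',np.percentile(q,[5,50,95],axis=0).round(1))
print(env.state()['gripper_width'])"
```

```text
units [-0.032 -0.028  1.401] norm 1.4 at [ 509.5 -185.5  182.6]
tcp [-72.3   1.1 182.1] [-0.2  1.  -0.4]
side clawL 57 [ -7.2 -54.   92.5] 82.4
side clawR 15 [57.9  7.5 89.3] -172.6
side fin 71 [-68.6   1.2 107.5] -1.0
top clawL 0 [0. 0. 0.] -180.0
top clawR 22 [10.9 46.5 90.6] -103.2
top fin 0 [0. 0. 0.] -180.0
ptr [[-91.4  -4.5  54.3]
 [-80.1  -2.6  59.1]
 [-69.4   2.5  60.7]]
36.33013967412785
```

{"api": "send_rows", "payload": {
  "steps": [
    [[-0.03,-0.03,0.6,0,0.4],[0,0,0.6,0,0.4],[0,0,0.2,0,0.4],[0,0,0,0,0.4]]
  ]
}}

```text
time_s: 11.78
ee_pos: [509.5, -184.5, 125.6]
ee_rot: [179.8, -0.3, -170.8]
force: [0.6, -0.2, 0.2]
gripper_width: 36.3
gripper_force: 0.0
```

{"api": "send_rows", "payload": {
  "steps": [
    [[0,0,0,0,0],[0,0,0,0,0],[0,0,0,0,0],[0,0,0,0,0],[0,0,0,0,0]]
  ],
  "squeeze": 15
}}

```text
time_s: 12.2
ee_pos: [511.4, -184.9, 128.7]
ee_rot: [180.0, 0.1, -170.8]
force: [-1.2, 2.4, 3.1]
gripper_width: 11.6
gripper_force: 15.0
```

```bash
python3 -c "
from meas import *
fin();print(env.state()['gripper_width'])"
```

```text
tcp [-70.3   1.4 128.2] [-1.2  2.4  3.1]
side clawL 84 [ -5.9 -50.   92.6] 83.3
side clawR 33 [ 3.4 47.  90.1] -94.2
side fin 30 [-70.7 -15.3 102.6] 12.3
top clawL 0 [0. 0. 0.] -180.0
top clawR 28 [ 4.9 50.2 91. ] -95.5
top fin 0 [0. 0. 0.] -180.0
12.07587229905724
```

{"api": "send_rows", "payload": {
  "steps": [
    [[0,0,0,0,0.4],[0,0,0,0,0.4],[0,0,0,0,0.4],[0,0,-0.7,0,0.4],[0,0,-0.9,0,0.4]]
  ]
}}

```text
time_s: 12.72
ee_pos: [509.2, -184.9, 189.3]
ee_rot: [179.8, -0.4, -170.8]
force: [0.9, -0.1, -0.8]
gripper_width: 36.1
gripper_force: 0.0
```

{"api": "send_rows", "payload": {
  "steps": [
    [[0,0,-0.9,0,0.4],[0.4,0.8,0,0,0.4],[0.4,0.8,0,0,0.4],[0.4,0.8,0,0,0.4],[0.4,0.8,0,0,0.4]]
  ]
}}

```text
time_s: 13.13
ee_pos: [426.6, -68.6, 227.7]
ee_rot: [-180.0, 0.0, -170.8]
force: [-0.3, 0.5, -0.5]
gripper_width: 36.4
gripper_force: 0.0
```

{"api": "send_rows", "payload": {
  "steps": [
    [[0.1,0.9,0,0,0.4],[0,0.9,0,0,0.4],[0,0.9,0,0,0.4],[0,0.8,0,0,0.4],[0,0,0,0,0.4]]
  ]
}}

```text
time_s: 13.55
ee_pos: [400.3, 72.3, 227.8]
ee_rot: [179.9, 0.0, -170.5]
force: [0.1, -1.1, -1.1]
gripper_width: 36.5
gripper_force: 0.0
```

```bash
python3 - <<'E'
from meas import *
fin();ims=[]
for n,(y,x) in(("side",(230,230)),("top",(150,310))):
    f=snap(n,"g_"+n);w=cloud(f);b=w2b(w).reshape(-1,3);r=np.hypot(b[:,0],b[:,1])
    for nm,q in(('ptr',b[(abs(b[:,2]-58)<6)&(r>68)&(r<95)&(abs(b[:,1])<12)&(b[:,0]<0)]),('fintop',b[(abs(b[:,2]-108)<5)&(r>55)&(r<80)&(b[:,0]<0)]),('fin',b[(b[:,2]>84)&(r>55)&(r<80)&(b[:,2]<112)&(b[:,0]<-40)]),('lid',b[(r<44)&(r>15)&(b[:,2]>70)&(b[:,2]<110)])):
        if len(q):print(n,nm,len(q),np.percentile(q,[5,50,95],axis=0).round(1).tolist())
    ims.append(cv2.resize(f["pixels"][y:y+105,x:x+105,::-1],(400,400),interpolation=2))
cv2.imwrite('pics/c5.png',np.hstack(ims))
E
```

```text
tcp [-138.9  273.1  227.3] [ 0.1 -1.1 -1.1]
side clawL 65 [ -4.4 -52.3  92.4] 85.2
side clawR 44 [ 0.1 49.2 92.2] -90.1
side fin 71 [-68.8  -4.6 107.1] 3.9
top clawL 31 [ -0.3 -50.4  92. ] 89.6
top clawR 28 [ 1.3 52.  92.1] -91.4
top fin 34 [-66.2   1.8 107.2] -1.6
side ptr 52 [[-91.6, -4.3, 53.3], [-81.7, -2.5, 57.9], [-68.9, 1.7, 60.8]]
side fintop 53 [[-76.1, -7.3, 104.0], [-69.5, -3.0, 108.4], [-62.3, 3.5, 110.6]]
side fin 122 [[-76.1, -7.6, 85.9], [-68.4, -5.1, 100.9], [-61.9, 3.2, 110.1]]
side lid 1049 [[-35.8, -37.1, 85.2], [2.8, -4.8, 87.3], [36.8, 35.8, 89.1]]
top ptr 10 [[-89.1, -1.3, 52.5], [-84.5, 3.3, 59.1], [-71.6, 5.3, 62.0]]
top fintop 28 [[-74.5, -4.0, 104.4], [-66.8, 0.9, 106.8], [-59.9, 5.8, 109.3]]
top fin 44 [[-74.3, -4.1, 90.5], [-64.6, 2.2, 105.6], [-59.6, 6.5, 108.4]]
top lid 757 [[-36.1, -36.8, 82.8], [0.7, -0.4, 86.0], [36.2, 35.8, 89.3]]
```

View pics/c5.png

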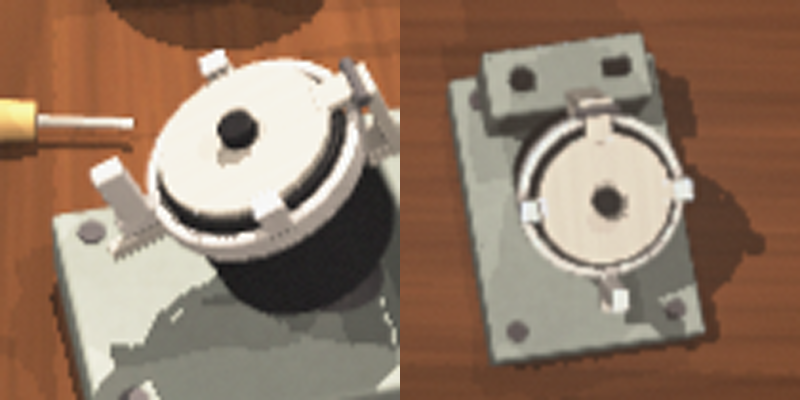

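The fin stands in line with the pointer, within about 1 mm (1°) in both views. The lid is shut, with the claws over its ears, and the arm is clear.

```bash
python3 -c "
from workcell import env
print(env.job_done())"
```

```text
the job is handed in; nothing more can be done
None
```

The job is handed in, about 14 s in of the 64 s allowed: seal head in the barrel, lid fully shut, then the collar turned until its fin stood within about 1° of the lock mark. I didn't touch the ring blank, cup, screwdriver or jar. The hand-in returned no verdict.

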